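# Restock the tea box and button its lid down

### The arm

A 6-joint arm with a two-finger parallel gripper is mounted at the origin on the work surface. World frame = base frame: x ahead of the robot, y to its left, z up, the work surface at z = 0. Lengths are in m, angles in degrees, forces in N, time in s.
With the tool pointing down it reaches from about 0.35 to 0.875 m from the base axis. Payload 4.2 kg.
Tool frame: the origin (TCP) lies between the finger pads, 19 mm behind the fingertips; this is the grasp point; z points along the fingers, y is the line along which they close (so a half turn about z gives the same grasp; the last joint's range is limited). The gripper opens to 87 mm and grips with 3 to 60 N. Pads are 19 mm wide; open, the fingers measure 117 mm over their backs; the gripper's body (75 mm by 190 mm) begins 51 mm behind the grasp point.
Start: joints at [81.91, 22.042, 0.453, 0, -68.411, -14.817], TCP at [0.243, 0.576, 0.241] pointing down, gripper open.
Joint ranges: [-179.83, 179.83], [-69.29, 118.12], [-61.27, 80.66], [-181.25, 117.63], [-171.15, -9.14], [-177.46, 177.46]. Speed limits (degrees/s): [159.86, 159.86, 180, 180, 180, 180].

### API

Orientations are given as a 3x3 rotation matrix whose columns are the frame's x, y, z axes.
In Python, from station import * gives the robot as it stands.
- The arm moves only by the tool move_arm, never from a script. Its argument "targets" is text: rows parted by semicolons, each of 4 numbers parted by spaces: the shift along the world's x, y, z in units of 25 mm (1.0 is 25 mm), then the turn about the world's z in units of 5 degrees (1.0 is 5 degrees). In form: tx ty tz spin; .... A call has 1 to 10 rows; each row shifts and turns the commanded pose from where the row before left it; what a row does not reach is not made up. A row lasts 1/12 s, in which the tool goes at most 41.7 mm and 7.16 degrees, less where a joint would pass 70% of its speed; a pose out of reach is approached as far as the arm can. A call is refused whole if a number of a shift passes 1 or a number of a turn 1, either way. A call with a gripper value outside its range is refused whole. "gripper" is the finger opening in mm, from 0 to 87, set as the call begins (left out, the last holds). The fingers move at their own pace and stop on an object; the grip force is fixed at half the most. Time passes only in rows, so rows that do not move let the fingers close. It gives the time, the measured TCP pose, the force, the opening and the grip force at its end, in the units of the state.
- sense(): the state, without advancing time (a new reading comes with each control period).
- capture(name): name is "scene" or "top"; returns a dict with "image" (480x640x3 uint8, blue, green, red), "fx", "fy", "cx", "cy" (pixels), "D" ([k1, k2, p1, p2, k3] as OpenCV has them; the pictures are not rectified), "world_from_camera" (4x4, takes a point from camera to world coordinates). Camera axes: x right, y up, looking along -z (the intrinsics and any distortion apply to the point x, -y, -z); pixel columns grow to the right and rows downward; lengths in m; the calibration is good to about 2 mm. A picture is of the moment at which its call begins. There is no depth.
- finish_job(): hands the job in; it is judged then, once.
The state is a dict: "time_s": time; "joints": joint angles; "joint_velocities": joint speeds; "effort": joint torques, N m; "tcp_pos": TCP position; "ee_rot": TCP orientation; "wrist_force": force on the tool from outside, world axes, zero at the start; "moment": the same for the moment, N m; "gripper_width": opening from 0.0 (shut) to 1.0 (fully open); "gripper_force": force on a finger pad.
Only numpy, scipy, OpenCV 4.12 (cv2) and the standard library are available. Lean on these libraries where they do the work, as an engineer would, in place of code of your own. Each camera call takes 0.05 s, during which the arm holds its last target. There are 200 camera calls.

### The job

Restock the tea box on the worktop: stand every tea tin from the basket upright in a bay of the wooden box, then fit the lift-off lid fully home on it, and when it is on turn both brass turnbuttons square across its ends so that it is held shut. A turnbutton that has been left over the opening must first be swung aside to let the lid go on. Leave the mug and the jar where they are, and let go of everything at the end.

Things in the scene. Friction and masses are not known exactly. Their poses are not given: they have to be found in the camera images.
- box: fixed open wooden box, 126 (x) x 228 (y) x 78 mm high, walls 8, floor 6; origin at the centre of its underside, z up. Three ribs across its floor (4 mm thick, tops 26 mm above the underside) make four bays, each 110 x 50 mm, centred at x = 0, y = -81, -27, 27, 81 mm. Outside each y end a block as high as the rim, out to y = +-156 mm, carries a turnbutton
- lid: loose wooden lid, 0.3 kg: plate 132 (x) x 234 (y) x 10 mm, below it a 100 x 200 x 6 mm tongue that goes into the box's mouth, on top a grip bar 20 (x) x 70 (y) x 30 mm high. Origin at the centre of the tongue's underside: plate z = 6 to 16 mm, bar 16 to 46. Starts on the worktop. Seated: origin 72 mm above the box's underside, y along the box's y, either way round
- basket: low grey basket, fixed, 200 x 200 mm, 36 mm high, walls and floor 4 mm; origin at the centre of its underside. The tins start in it
- tin1: square metal tea tin, 40 x 40 x 62 mm tall, standing upright; brushed metal with a paper band; origin at the centre of its underside, x and y square to its sides, z up; about 110 g; may be absent
- tin2: square metal tea tin, 40 x 40 x 62 mm tall, standing upright; brushed metal with a paper band; origin at the centre of its underside, x and y square to its sides, z up; about 110 g; may be absent
- tin3: square metal tea tin, 40 x 40 x 62 mm tall, standing upright; brushed metal with a paper band; origin at the centre of its underside, x and y square to its sides, z up; about 110 g; may be absent
- tin4: square metal tea tin, 40 x 40 x 62 mm tall, standing upright; brushed metal with a paper band; origin at the centre of its underside, x and y square to its sides, z up; about 110 g; may be absent
- catch_left (a joint): brass turnbutton at the box's + y end, pivot upright, 139 mm from the box's centre. 0: long end straight inwards, square across the end of the lid (secured); positive is anticlockwise from above; stops at -1.6 and 1.6. Beyond 1.4 either way it is clear of the lid; between, its bar blocks the lid. Friction holds it where it is left
- catch_left_grip (a point): point on the pivot axis of that turnbutton, 34 mm above its bar's underside: TCP height for pinching its fin from above. Bar 16 mm wide, 8 thick, underside 90.5 mm above the box's underside, reaching 38 mm from the pivot one way, 12 mm the other. Fin on it, along the bar: 12 mm thick, 26 high, 36 long (22 mm of it to the long side)
- catch_right (a joint): brass turnbutton at the box's - y end, pivot upright, 139 mm from the box's centre. 0: long end straight inwards, square across the end of the lid (secured); positive is anticlockwise from above; stops at -1.6 and 1.6. Beyond 1.4 either way it is clear of the lid; between, its bar blocks the lid. Friction holds it where it is left
- catch_right_grip (a point): point on the pivot axis of that turnbutton, 34 mm above its bar's underside: TCP height for pinching its fin from above. Bar 16 mm wide, 8 thick, underside 90.5 mm above the box's underside, reaching 38 mm from the pivot one way, 12 mm the other. Fin on it, along the bar: 12 mm thick, 26 high, 36 long (22 mm of it to the long side)
- mug: white mug, 80 mm across, 95 mm high, not part of the job; origin at the centre of its underside
- jar: glass jar with a metal cap, 72 mm across, 110 mm high, not part of the job; origin at the centre of its underside
Not all that is in view belongs to the job. Leave any green look-alike of the tin3 alone. What is shaped like the tin2 but orange is not meant.

How it is judged (in metres and radians):
On the way, in this order (a step that is already met when the one before it is completed fails the run):
1. every tin stands upright in a bay of the box (x of tin1 in the frame of box between -0.04 and 0.04 m and y of tin1 in the frame of box between -0.092 and 0.092 m and z of tin1 in the frame of box between 0 and 0.012 m and angle between each of tin1, tin2, tin3, tin4's own z axis and vertical below 0.15 rad and x of tin2 in the frame of box between -0.04 and 0.04 m and y of tin2 in the frame of box between -0.092 and 0.092 m and z of tin2 in the frame of box between 0 and 0.012 m and x of tin3 in the frame of box between -0.04 and 0.04 m and y of tin3 in the frame of box between -0.092 and 0.092 m and z of tin3 in the frame of box between 0 and 0.012 m and x of tin4 in the frame of box between -0.04 and 0.04 m and y of tin4 in the frame of box between -0.092 and 0.092 m and z of tin4 in the frame of box between 0 and 0.012 m), for 0.2 s.
2. the lid is fully home on the box, with the tins inside (all of step 1 and z of lid in the frame of box between 0.068 and 0.0755 m and horizontal distance between lid and box below 0.011 m and angle between the y axis of lid and the y axis of box, either way round below 0.1 rad and angle between lid's own z axis and vertical below 0.03 rad), for 0.2 s.
3. both turnbuttons are turned across the seated lid (z of lid in the frame of box between 0.068 and 0.0755 m and horizontal distance between lid and box below 0.011 m and angle between the y axis of lid and the y axis of box, either way round below 0.1 rad and angle between lid's own z axis and vertical below 0.03 rad and value of joint catch_left between -0.25 and 0.25 rad and value of joint catch_right between -0.25 and 0.25 rad), for 0.2 s.
At the end, for the whole second after the job is handed in: Every tin present stands upright (within 0.15 rad) on the floor of a bay; the lid lies flat and centred on the rim (level within 0.03 rad, within 11 mm and 0.1 rad of the box's centre and direction); both turnbuttons are within 0.25 rad of square across it; all at rest (all of step 1 and all of step 3 and linear speed of each of tin1, tin2, tin3, tin4, lid below 0.02 m/s); the robot touches nothing.
It fails at once if the mug is disturbed (moved more than 40 mm or tipped over) (distance of mug from where it was at the start of the episode above 0.04 m or angle between mug's own z axis and vertical above 0.5 rad).
It fails at once if the jar is disturbed (moved more than 40 mm or tipped over) (distance of jar from where it was at the start of the episode above 0.04 m or angle between jar's own z axis and vertical above 0.5 rad).
Of tin1, tin2, tin3, tin4 only 3 to 4 are there at a start; the rules pass over those that are not, and their reading is None.
At some moment in a run one of tin1, tin2, tin3, tin4 may be knocked a few centimetres aside while the robot is not near it.
Once in a run the grip may slacken for a moment while it holds something.
It also fails if it takes over 210 s, if anything falls off the work surface, if the arm or the gripper's body presses on something with over 40 N, if the wrist force passes 120 N, or if a joint passes its speed limit or range.

## Working session

There is one attempt and no reset: what is moved stays moved. The work goes in short steps, Python scripts to look and compute and a tool call to move; the robot and the scene stay as the last step left them, time stands still between calls to the robot, and variables do not carry over. Pictures are saved under pics/ and viewed, at most 14 in all, crops included, and the job is handed in when it is done.

Besides the shell and the picture viewer there is one more tool, called after "Emit:" by a JSON object that holds its "method" and its "body". move_arm: Moves the arm, as the interface text tells. Its arguments: {"type":"object","properties":{"targets":{"type":"string"},"gripper":{"type":"number"}},"required":["targets"]}

```bash
mkdir -p pics
cat > h.py <<'E'
from station import *
import numpy as np, cv2
def cam(c):
    K=np.array([[c["fx"],0,c["cx"]],[0,c["fy"],c["cy"]],[0,0,1.]]);return K,np.array(c["D"],float),np.array(c["world_from_camera"])
def ray(c,uv):
    K,D,T=cam(c); p=cv2.undistortPoints(np.array([[uv]],float),K,D)[0,0]
    d=T[:3,:3]@np.array([p[0],-p[1],-1.]);return T[:3,3],d/np.linalg.norm(d)
def atz(c,uv,z):
    o,d=ray(c,uv);return o+d*(z-o[2])/d[2]
def proj(c,P):
    K,D,T=cam(c); q=(np.atleast_2d(P)-T[:3,3])@T[:3,:3]; q=q*[1,-1,-1]
    return cv2.projectPoints(q,np.zeros(3),np.zeros(3),K,D)[0][:,0]
def tri(l):
    A=0;b=0
    for c,uv in l:
        o,d=ray(c,uv);M=np.eye(3)-np.outer(d,d);A=A+M;b=b+M@o
    return np.linalg.solve(A,b)
E
python3 - <<'E'
from h import *
import pickle
s=sense();print(s["tcp_pos"],s["ee_rot"],s["time_s"],s["gripper_width"])
for n in("scene","top"):
    c=capture(n);cv2.imwrite(f"pics/{n}0.png",c["image"]);pickle.dump(c,open(n+"0.pkl","wb"))
    print(n,c["fx"],c["D"],np.round(c["world_from_camera"],3))
E
```

```text
[0.24302839 0.57520438 0.24016934] [[ 9.21078218e-01 -3.89376869e-01 -7.55612196e-04]
 [-3.89377589e-01 -9.21075963e-01 -2.04060617e-03]
 [ 9.85886105e-05  2.17377635e-03 -9.99997632e-01]] 0.0 1.0036848997794563
scene 434.18737823445986 [-0.00521193  0.          0.          0.          0.        ] [[-0.214 -0.593  0.776  1.359]
 [ 0.977 -0.134  0.167  0.221]
 [ 0.005  0.794  0.608  0.749]
 [ 0.     0.     0.     1.   ]]
top 459.6639632185375 [-0.02575011  0.          0.          0.          0.        ] [[-0.029  0.994 -0.107  0.445]
 [-0.999 -0.031 -0.014  0.049]
 [-0.017  0.106  0.994  1.081]
 [ 0.     0.     0.     1.   ]]
```

View pics/scene0.png

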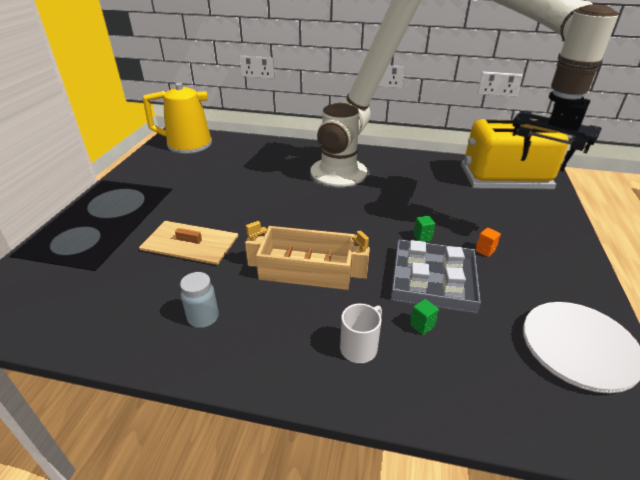

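View pics/top0.png

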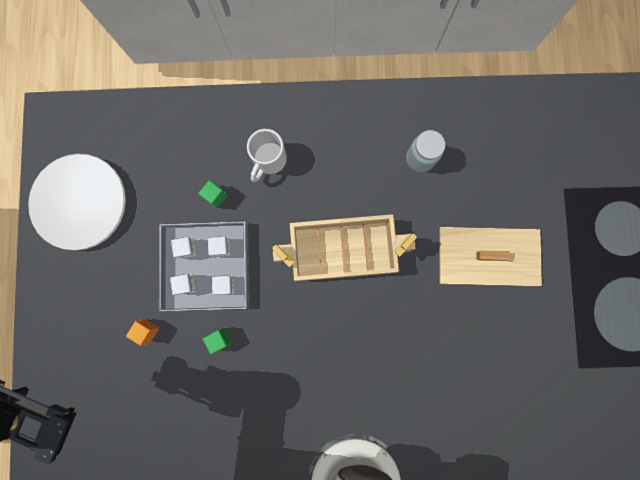

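Top view: four white tins in the basket at (182,247), (218,245), (181,284), (221,285). These fit "brushed metal with a paper band". The green blocks at (212,193) and (216,342) and the orange one at (142,333) lie outside the basket and are look-alikes, so I leave them alone. The box is at (345,248), its turnbuttons at (284,255) and (405,244), and the lid at (490,256). I'll confirm with an enlarged crop.

Run:
```python
import cv2,numpy as np
a=cv2.imread("pics/top0.png")[210:320,155:425];b=cv2.imread("pics/scene0.png")[215:312,240:490]
a=cv2.resize(a,None,fx=2.96,fy=2.96,interpolation=2)[:,:800];b=cv2.resize(b,(800,270),interpolation=2)
o=np.zeros((600,800,3),np.uint8);o[:a.shape[0],:a.shape[1]]=a;o[328:598]=b
cv2.imwrite("pics/comp.png",o)
```

```text
(no output)
```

View pics/comp.png

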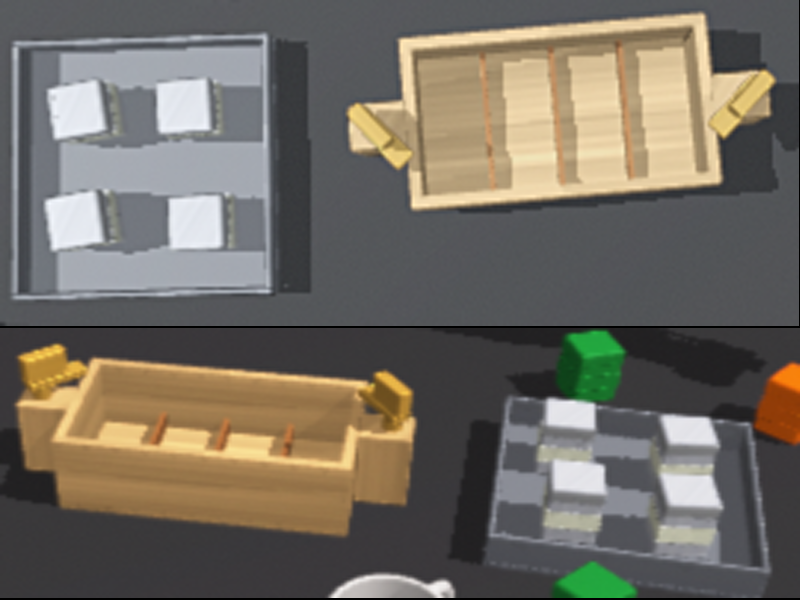

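All four white tins with pale bands stand in the basket; no look-alike is among them. Both turnbuttons stand about 45° off, partly over the opening: the left one at composite (380,135), the right one at (742,103). Next I measure.

```bash
cat > meas.py <<'E'
from h import *
import pickle
from scipy.optimize import least_squares
T=pickle.load(open("top0.pkl","rb"));S=pickle.load(open("scene0.pkl","rb"))
def fit(P,obs,x0):  # obs: list (cam,uv Nx2)
    def w(v):
        c,s=np.cos(v[3]),np.sin(v[3]);return P@np.array([[c,s,0],[-s,c,0],[0,0,1]])+v[:3]
    f=lambda v:np.concatenate([(proj(c,w(v))-uv).ravel() for c,uv in obs])
    r=least_squares(f,x0);return r.x,np.sqrt(np.mean(r.fun**2))
sx,sy=.063,.114
rim=np.array([[sx,sy,.078],[sx,-sy,.078],[-sx,-sy,.078],[-sx,sy,.078]])
tu=np.array([[400,40],[705,14],[720,184],[413,209]])/2.96+[155,210]
su=np.array([[350,470],[55,443],[95,360],[370,380]]);su=(su-[0,328])/[3.2,2.784]+[240,215]
for n,o in(("top",[(T,tu)]),("both",[(T,tu),(S,su)])):
    b,e=fit(rim,o,[.5,.1,0,0]);print("box",n,np.round(b,4),e)
print("tri rim",[np.round(tri([(T,a),(S,c)]),3).tolist() for a,c in zip(tu,su)])
def quads(c,roi,cond,k,hsv=True):
    x0,y0,x1,y1=roi;m=np.zeros((480,640),np.uint8)
    m[y0:y1,x0:x1]=cond(cv2.cvtColor(c["image"],cv2.COLOR_BGR2HSV).astype(int))[y0:y1,x0:x1]*255
    n,l,st,ce=cv2.connectedComponentsWithStats(m)
    idx=np.argsort(-st[1:,4])[:k]+1
    return [(ce[i],cv2.minAreaRect(np.argwhere(l==i)[:,::-1].astype(np.float32)),st[i,4]) for i in idx]
tt=quads(T,(163,226,245,308),lambda h:(h[...,2]>205)&(h[...,1]<25),4)
ss=quads(S,(395,240,478,305),lambda h:(h[...,2]>205)&(h[...,1]<25),4)
for ce,r,a in tt:
    p=atz(T,ce,.066)
    q=proj(S,p)[0];j=min(ss,key=lambda z:np.linalg.norm(z[0]-q))
    bx=cv2.boxPoints(r);w=[atz(T,x,.066) for x in bx];d=[w[1]-w[0],w[2]-w[1]]
    print("tin",np.round(ce,1),a,np.round(p,4),"tri",np.round(tri([(T,ce),(S,j[0])]),4),"px",np.round(q-j[0],1),[(round(np.linalg.norm(x)*1e3),round(np.degrees(np.arctan2(x[1],x[0])),1)) for x in d])
ll=quads(T,(430,215,555,300),lambda h:(h[...,1]>60)&(h[...,2]>60),1)[0]
w=[atz(T,x,.016) for x in cv2.boxPoints(ll[1])];print("lid",np.round(np.mean(w,0),4),[(round(np.linalg.norm(x)*1e3),round(np.degrees(np.arctan2(x[1],x[0])),1)) for x in(w[1]-w[0],w[2]-w[1])])
lb=quads(T,(470,240,520,270),lambda h:(h[...,2]<160)&(h[...,1]>120),1)[0];ls=quads(S,(170,225,205,246),lambda h:(h[...,2]<170)&(h[...,1]>120),1)[0]
print("bar",lb,ls[0],np.round(atz(T,lb[0],.046),4),"tri",np.round(tri([(T,lb[0]),(S,ls[0])]),4))
for n,y,e in(("L",.139,[(360,112),(395,150)]),("R",-.139,[(770,75),(722,125)])):
    u=[np.array(q)/2.96+[155,210] for q in e];w=[atz(T,x,b[2]+.1245) for x in u];c,s=np.cos(b[3]),np.sin(b[3])
    d=w[1]-w[0];print(n,"pivot",np.round(b[:2]+[-s*y,c*y],4),"fin ends",np.round(w,4)[:,:2].tolist(),"dir",np.degrees(np.arctan2(d[1],d[0])))
E
python3 meas.py
```

```text
box top [ 0.5271  0.011  -0.0032  0.0516] 0.1936437163349978
box both [ 0.5267  0.0125 -0.0022  0.0533] 0.6838982366933938
tri rim [[0.584, 0.129, 0.076], [0.596, -0.097, 0.075], [0.469, -0.104, 0.074], [0.458, 0.123, 0.079]]
tin [220.4 284.8] 301 [0.4537 0.286  0.066 ] tri [0.4537 0.2863 0.0652] px [-0.2 -0.3] [(38, np.float64(-91.6)), (37, np.float64(179.5))]
tin [216.3 245.4] 290 [0.5414 0.2947 0.066 ] tri [0.5414 0.2951 0.0656] px [-0.2 -0.1] [(38, np.float64(-87.4)), (38, np.float64(-176.0))]
tin [179.5 284. ] 285 [0.458  0.3772 0.066 ] tri [0.4579 0.3781 0.0654] px [-0.6 -0.2] [(37, np.float64(-82.2)), (38, np.float64(-170.5))]
tin [180.3 246.7] 283 [0.541  0.3756 0.066 ] tri [0.541  0.3762 0.0652] px [-0.4 -0.3] [(38, np.float64(-82.3)), (38, np.float64(-170.5))]
lid [ 0.502  -0.3285  0.016 ] [(134, np.float64(-4.3)), (240, np.float64(-92.9))]
bar (array([481.02857143, 256.8       ]), ((484.5, 255.5), (15.0, 7.0), 0.0), np.int32(35)) [187.50934579 237.31308411] [ 0.4992 -0.2974  0.046 ] tri [ 0.5045 -0.3171  0.0251]
L pivot [0.5193 0.1513] fin ends [[0.527, 0.1539], [0.4993, 0.1296]] dir -138.77722115874755
R pivot [ 0.5341 -0.1263] fin ends [[0.5444, -0.137], [0.51, -0.1014]] dir 134.0165749638881
```

```bash
cat > m2.py <<'E'
from h import *
import pickle
T=pickle.load(open("top0.pkl","rb"));S=pickle.load(open("scene0.pkl","rb"))
print("bar",atz(T,(496,256.3),.046),"tri",tri([(T,(496,256.3)),(S,(188,236.3))]))
def tf(p,b,y): c,s=np.cos(y),np.sin(y);p=np.array(p,float);return p@np.array([[c,s,0],[-s,c,0],[0,0,1]])+b
def rect(x0,x1,y0,y1,z):return [[x0,y0,z],[x1,y0,z],[x1,y1,z],[x0,y1,z]]
b=np.array([.527,.012,0]);yb=.0525
L=[tf(rect(-.063,.063,-.114,.114,.078),b,yb),tf(rect(-.063,.063,-.114,.114,0),b,yb)]
for y,a in((.139,-.9),(-.139,.72)):
    p=tf([[0,y,0]],b,yb)[0];z0=-np.pi/2 if y>0 else np.pi/2
    for z,x0,x1,w in((.0985,-.012,.038,.008),(.1245,-.014,.022,.006)): L.append(tf(rect(x0,x1,-w,w,z),p,yb+z0+a))
l=np.array([.502,-.330,0]);yl=np.radians(-3.5)
L+=[tf(rect(-.066,.066,-.117,.117,.016),l,yl),tf(rect(-.01,.01,-.035,.035,.046),l,yl)]
def ov(c,x0,y0,x1,y1,k):
    im=cv2.resize(c["image"][y0:y1,x0:x1],None,fx=k,fy=k,interpolation=2)
    for q in L: cv2.polylines(im,[np.round((proj(c,q)-[x0,y0]+.5)*k).astype(int)],True,(255,0,255),1)
    return im
a=ov(T,265,205,425,290,5);d=ov(T,435,220,550,295,3);e=ov(S,135,210,380,290,1.85)
o=np.zeros((600,800,3),np.uint8);o[:365]=a[:365];o[370:370+225,:345]=d[:225];o[370:370+e.shape[0],346:346+e.shape[1]]=e[:,:454]
cv2.imwrite("pics/ov.png",o)
E
python3 m2.py
```

```text
bar [ 0.49928956 -0.33111535  0.046     ] tri [ 0.49941466 -0.33542644  0.02569277]
```

View pics/ov.png

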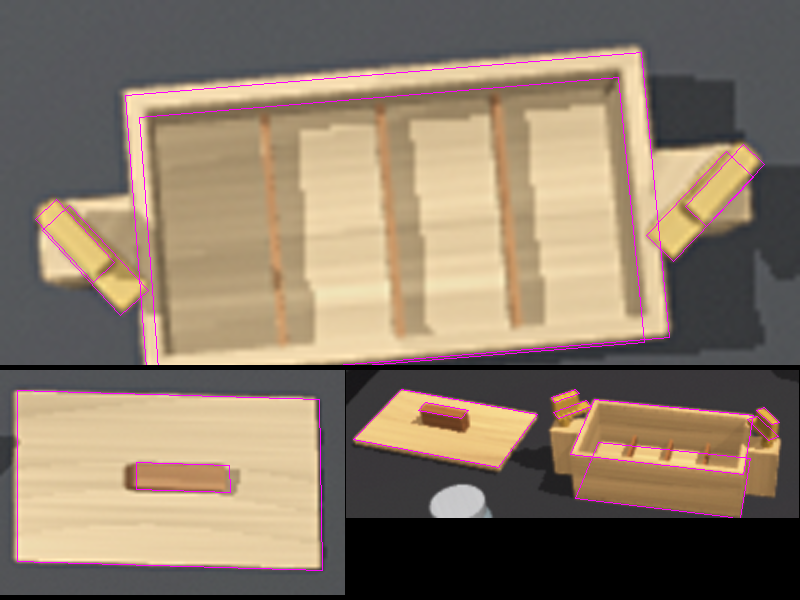

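The overlay fits to about 1 mm. That gives:
- **Box:** (0.528, 0.0125), yaw 3°.
- **Lid:** (0.502, -0.330), yaw -3.5°.
- **Catches:** left about -0.9 rad, right about +0.72 rad.

I'll swing the catches aside first, starting with the left.

Emit:
{"method": "move_arm", "body": {"targets": "0.55 -0.85 0 0.65;0.55 -0.85 0 0.65;0.55 -0.85 0 0.65;0.55 -0.85 0 0.65;0.55 -0.85 0 0.65;0.55 -0.85 0 0.65;0.55 -0.85 0 0.65;0.55 -0.85 0 0.65;0.55 -0.85 0 0.65;0.55 -0.85 0 0.65", "gripper": 45}}

```text
time_s: 0.93
tcp_pos: [0.381, 0.3619, 0.2409]
ee_rot: [[0.986, 0.17, -0.001], [0.17, -0.986, -0.001], [-0.001, 0.001, -1.0]]
wrist_force: [0.6, 0.5, 0.7]
gripper_width: 0.521
gripper_force: 0.0
```

Emit:
{"method": "move_arm", "body": {"targets": "0.55 -0.85 0 0.64;0.55 -0.85 0 0.64;0.55 -0.85 0 0.64;0.55 -0.85 0 0.64;0.55 -0.85 0 0.64;0.55 -0.85 0 0.64;0.55 -0.85 0 0.64;0.55 -0.85 0 0.64;0.7 -0.8 0 0.64;0 0 0 0"}}

```text
time_s: 1.77
tcp_pos: [0.5098, 0.1705, 0.2407]
ee_rot: [[0.785, 0.619, -0.0], [0.619, -0.785, -0.001], [-0.001, 0.001, -1.0]]
wrist_force: [0.1, 0.3, -0.1]
gripper_width: 0.516
gripper_force: 0.0
```

Emit:
{"method": "move_arm", "body": {"targets": "0 0 0 0;0 0 0 0"}}

```text
time_s: 1.93
tcp_pos: [0.5079, 0.1732, 0.2408]
ee_rot: [[0.784, 0.62, -0.001], [0.62, -0.784, -0.0], [-0.001, -0.0, -1.0]]
wrist_force: [-0.4, 0.3, -0.4]
gripper_width: 0.515
gripper_force: 0.0
```

Emit:
{"method": "move_arm", "body": {"targets": "0.51 -0.88 0 0.6;0 0 -0.8 0;0 0 -0.8 0;0 0 -0.8 0;0 0 -0.8 0;0 0 -0.8 0;0 0 -0.65 0;0 0 0 0;0 0 0 0"}}

```text
time_s: 2.68
tcp_pos: [0.5203, 0.1518, 0.1246]
ee_rot: [[0.749, 0.662, -0.002], [0.662, -0.749, -0.001], [-0.002, -0.0, -1.0]]
wrist_force: [0.3, 0.6, 1.2]
gripper_width: 0.521
gripper_force: 0.0
```

Emit:
{"method": "move_arm", "body": {"targets": "0 0 0 0;0 0 0 0;0 0 0 0;0 0 0 0;0 0 0 0;0 0 0 0", "gripper": 0}}

```text
time_s: 3.18
tcp_pos: [0.5211, 0.1512, 0.1254]
ee_rot: [[0.75, 0.661, 0.001], [0.661, -0.75, 0.0], [0.001, 0.0, -1.0]]
wrist_force: [-1.0, -0.1, 0.9]
gripper_width: 0.146
gripper_force: 0.0
```

```bash
cat > look.py <<'E'
from h import *
import sys,pickle
# look.py out name x0 y0 x1 y1 k [name ...]
o=[]
a=sys.argv[2:]
while a:
    n=a[0];x0,y0,x1,y1=map(int,a[1:5]);k=float(a[5]);a=a[6:]
    c=capture(n);pickle.dump(c,open(n+"_l.pkl","wb"));o.append(cv2.resize(c["image"][y0:y1,x0:x1],None,fx=k,fy=k,interpolation=2))
w=max(i.shape[1] for i in o);o=[cv2.copyMakeBorder(i,0,4,0,w-i.shape[1],0) for i in o]
cv2.imwrite(sys.argv[1],np.vstack(o))
E
python3 look.py pics/p5.png scene 200 170 460 320 2 top 230 180 450 310 2
```

```text
(no output)
```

View pics/p5.png

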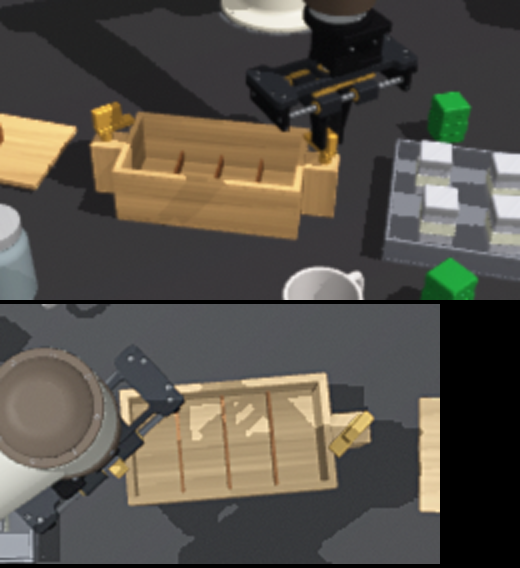

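The fingers straddle the fin (view at (325,145) in the top half) and are closing on it at 12.7 mm. Turning by -34°.

Emit:
{"method": "move_arm", "body": {"targets": "0 0 0 0;0 0 0 0;0 0 0 -0.8;0 0 0 -1;0 0 0 -1;0 0 0 -1;0 0 0 -1;0 0 0 -1;0 0 0 -1;0 0 0 0"}}

```text
time_s: 4.12
tcp_pos: [0.5211, 0.1512, 0.1254]
ee_rot: [[0.992, 0.127, 0.0], [0.127, -0.992, 0.0], [0.0, 0.0, -1.0]]
wrist_force: [-0.4, -0.6, 3.0]
gripper_width: 0.137
gripper_force: 29.9
```

Emit:
{"method": "move_arm", "body": {"targets": "0 0 0 0;0 0 0 0"}}

```text
time_s: 4.28
tcp_pos: [0.5211, 0.1512, 0.1253]
ee_rot: [[0.991, 0.13, 0.0], [0.13, -0.991, 0.0], [0.0, 0.0, -1.0]]
wrist_force: [-0.6, -0.5, 3.7]
gripper_width: 0.137
gripper_force: 29.9
```

Emit:
{"method": "move_arm", "body": {"targets": "0 0 0 0;0 0 0 0;0 0 0 0;0 0 0 0;0 0 0.5 0;0 0 1 0;0 0 1 0;0 0 0 0", "gripper": 45}}

```text
time_s: 4.95
tcp_pos: [0.5238, 0.1524, 0.1925]
ee_rot: [[0.991, 0.13, 0.009], [0.13, -0.991, 0.004], [0.01, -0.003, -1.0]]
wrist_force: [1.3, 0.6, 0.5]
gripper_width: 0.514
gripper_force: 0.0
```

Emit:
{"method": "move_arm", "body": {"targets": "0.05 -0.93 0 -0.89;0.05 -0.93 0 -0.89;0.05 -0.93 0 -0.89;0.05 -0.93 0 -0.89;0.05 -0.93 0 -0.89;0.05 -0.93 0 -0.89;0.05 -0.93 0 -0.89;0.05 -0.93 0 -0.89;0.05 -0.93 0 -0.89;0.05 -0.93 0 -0.89"}}

```text
time_s: 5.78
tcp_pos: [0.5333, -0.0824, 0.187]
ee_rot: [[0.795, -0.606, -0.0], [-0.606, -0.795, 0.0], [-0.0, 0.0, -1.0]]
wrist_force: [0.2, 0.7, 0.3]
gripper_width: 0.515
gripper_force: 0.0
```

Emit:
{"method": "move_arm", "body": {"targets": "0.05 -0.9 0 -0.9;0 -0.9 0 -0.85;0 0 0 0;0 0 0 0;0 0 0 0"}}

```text
time_s: 6.2
tcp_pos: [0.5345, -0.1261, 0.1871]
ee_rot: [[0.697, -0.717, -0.001], [-0.717, -0.697, 0.0], [-0.001, 0.0, -1.0]]
wrist_force: [0.8, 0.8, -0.2]
gripper_width: 0.518
gripper_force: 0.0
```

Emit:
{"method": "move_arm", "body": {"targets": "0 0 -0.9 0;0 0 -0.9 0;0 0 -0.7 0;0 0 0 0;0 0 0 0"}}

```text
time_s: 6.62
tcp_pos: [0.5345, -0.1255, 0.1245]
ee_rot: [[0.698, -0.716, -0.002], [-0.716, -0.698, -0.0], [-0.001, 0.002, -1.0]]
wrist_force: [0.8, 0.2, 1.7]
gripper_width: 0.517
gripper_force: 0.0
```

Emit:
{"method": "move_arm", "body": {"targets": "0 0 0 0;0 0 0 0;0 0 0 0;0 0 0 0;0 0 0 0;0 0 0 0;0 0 0 0;0 0 0 0;0 0 0 0.5;0 0 0 0.5", "gripper": 0}}

```text
time_s: 7.45
tcp_pos: [0.5356, -0.1259, 0.1255]
ee_rot: [[0.758, -0.653, 0.002], [-0.653, -0.758, 0.0], [0.001, -0.002, -1.0]]
wrist_force: [0.4, 2.8, 1.1]
gripper_width: 0.13
gripper_force: 30.0
```

Emit:
{"method": "move_arm", "body": {"targets": "0 0 0 1;0 0 0 1;0 0 0 1;0 0 0 1;0 0 0 1;0 0 0 1;0 0 0 1;0 0 0 1;0 0 0 0;0 0 0 0"}}

```text
time_s: 8.28
tcp_pos: [0.5354, -0.1264, 0.1255]
ee_rot: [[1.0, -0.017, 0.002], [-0.017, -1.0, -0.0], [0.002, 0.0, -1.0]]
wrist_force: [1.8, 1.3, 1.4]
gripper_width: 0.135
gripper_force: 30.0
```

Emit:
{"method": "move_arm", "body": {"targets": "0 0 0 0;0 0 0 0;0 0 0 0;0 0 0 0;0 0 0.5 0;0 0 1 0;0 0 1 0;0 0 1 0;0 0 1 0;0 0 0 0", "gripper": 70}}

```text
time_s: 9.12
tcp_pos: [0.5373, -0.1268, 0.2431]
ee_rot: [[1.0, -0.015, 0.01], [-0.015, -1.0, -0.001], [0.01, 0.001, -1.0]]
wrist_force: [1.5, 0.6, 0.9]
gripper_width: 0.772
gripper_force: 0.0
```

Both catches are aside. Heading for the tins; I'll re-measure them first in case one was knocked.

```bash
cat > tins.py <<'E'
from h import *
c=capture("top");h=cv2.cvtColor(c["image"],cv2.COLOR_BGR2HSV).astype(int)
m=((h[...,2]>205)&(h[...,1]<25)).astype(np.uint8)*255;m[:, :155]=0;m[:,430:]=0;m[:205]=0;m[330:]=0
n,l,st,ce=cv2.connectedComponentsWithStats(m)
for i in range(1,n):
    if st[i,4]<60: continue
    r=cv2.minAreaRect(np.argwhere(l==i)[:,::-1].astype(np.float32));z=.066 if ce[i][0]<260 else .068
    w=[atz(c,x,z) for x in cv2.boxPoints(r)];d=w[1]-w[0];p=atz(c,ce[i],z)
    q=p[:2]-[.528,.0125];k=(.0523,.9986)
    print(np.round(ce[i]),st[i,4],np.round(p[:2],4),"yaw",round((np.degrees(np.arctan2(d[1],d[0]))+45)%90-45,1),"boxframe",np.round([q[0]*k[1]+q[1]*k[0],-q[0]*k[0]+q[1]*k[1]],3))
E
python3 tins.py
```

```text
[335. 255.] 5909 [0.5125 0.0308] yaw -1.8 boxframe [-0.015  0.019]
[411. 219.] 1078 [ 0.5868 -0.1395] yaw -1.8 boxframe [ 0.051 -0.155]
[180. 247.] 282 [0.5409 0.3756] yaw 7.7 boxframe [0.032 0.362]
[216. 245.] 288 [0.5413 0.2948] yaw 2.3 boxframe [0.028 0.281]
[180. 284.] 284 [0.458  0.3771] yaw 6.4 boxframe [-0.051  0.368]
[220. 285.] 296 [0.4538 0.2861] yaw -1.6 boxframe [-0.06   0.277]
```

Emit:
{"method": "move_arm", "body": {"targets": "-0.18 0.92 0 -1;-0.18 0.92 0 -1;-0.18 0.92 0 -1;-0.18 0.92 0 -1;-0.18 0.92 0 -1;-0.18 0.92 0 -1;-0.18 0.92 0 -1;-0.18 0.92 0 -1;-0.18 0.92 0 -1;-0.18 0.92 0 -1", "gripper": 60}}

```text
time_s: 10.0
tcp_pos: [0.4885, 0.1044, 0.2362]
ee_rot: [[0.627, -0.779, -0.003], [-0.779, -0.627, -0.001], [-0.001, 0.003, -1.0]]
wrist_force: [0.8, -0.3, 0.7]
gripper_width: 0.688
gripper_force: 0.0
```

Emit:
{"method": "move_arm", "body": {"targets": "-0.18 0.92 -0.5 -1;-0.18 0.92 -0.5 -1;-0.18 0.92 -0.5 -1;-0.18 0.92 0 -1;-0.18 0.92 0 -1;-0.18 0.92 0 -1;-0.18 0.92 0 -1;-0.18 0.92 0 -1;0 0 0 0;0 0 0 0"}}

```text
time_s: 10.83
tcp_pos: [0.4528, 0.288, 0.1986]
ee_rot: [[-0.013, -1.0, -0.002], [-1.0, 0.013, -0.002], [0.002, 0.002, -1.0]]
wrist_force: [-0.1, -0.4, 0.1]
gripper_width: 0.693
gripper_force: 0.0
```

Emit:
{"method": "move_arm", "body": {"targets": "0.04 -0.07 -0.8 0;0 0 -0.9 0;0 0 -0.9 0;0 0 -0.9 0;0 0 -0.9 0;0 0 -0.8 0;0 0 -0.54 0;0 0 0 0"}}

```text
time_s: 11.5
tcp_pos: [0.4529, 0.2828, 0.0531]
ee_rot: [[-0.016, -1.0, -0.006], [-1.0, 0.016, -0.006], [0.006, 0.006, -1.0]]
wrist_force: [0.3, -0.8, -0.7]
gripper_width: 0.688
gripper_force: 0.0
```

Emit:
{"method": "move_arm", "body": {"targets": "0 0 0 0;0 0 0 0;0 0 0 0;0 0 0 0;0 0 0 0;0 0 0 0", "gripper": 0}}

```text
time_s: 12.0
tcp_pos: [0.4551, 0.2863, 0.0576]
ee_rot: [[-0.015, -1.0, 0.001], [-1.0, 0.015, 0.001], [-0.001, -0.001, -1.0]]
wrist_force: [-1.3, -0.8, 4.7]
gripper_width: 0.46
gripper_force: 29.6
```

Emit:
{"method": "move_arm", "body": {"targets": "0 0 0.5 0;0 0 1 0;0 0 1 0;0 0 1 0;0 0 1 0;0 0 1 0;0 0 0.3 0;0 0 0 0"}}

```text
time_s: 12.67
tcp_pos: [0.4554, 0.2868, 0.2037]
ee_rot: [[-0.015, -1.0, 0.004], [-1.0, 0.015, 0.004], [-0.004, -0.003, -1.0]]
wrist_force: [1.2, 0.1, -1.1]
gripper_width: 0.463
gripper_force: 29.6
```

Emit:
{"method": "move_arm", "body": {"targets": "0.2 -0.8 0 0.08;0.2 -1 0 0.08;0.2 -1 0 0.08;0.2 -1 0 0.08;0.2 -1 0 0.08;0.2 -1 0 0.08;0.2 -1 0 0.08;0.2 -1 0 0.08;0.2 -1 0 0.08;0.2 -1 0 0.06"}}

```text
time_s: 13.5
tcp_pos: [0.5036, 0.0395, 0.1993]
ee_rot: [[0.053, -0.999, -0.004], [-0.999, -0.053, -0.001], [0.001, 0.004, -1.0]]
wrist_force: [0.4, 0.3, -0.1]
gripper_width: 0.46
gripper_force: 29.6
```

Emit:
{"method": "move_arm", "body": {"targets": "0.22 -1 0 0;0.22 -1 0 0;0.22 -1 0 0;0.22 -0.8 0 0;0.22 -0.6 0 0;0 0 0 0;0 0 0 0;0 0 0 0"}}

```text
time_s: 14.17
tcp_pos: [0.5313, -0.0687, 0.2]
ee_rot: [[0.053, -0.999, -0.003], [-0.999, -0.053, 0.0], [-0.0, 0.003, -1.0]]
wrist_force: [-0.1, -0.2, -1.1]
gripper_width: 0.459
gripper_force: 29.6
```

Emit:
{"method": "move_arm", "body": {"targets": "0 0 0 0;0 0 0 0"}}

```text
time_s: 14.33
tcp_pos: [0.5319, -0.0682, 0.2012]
ee_rot: [[0.054, -0.999, -0.001], [-0.999, -0.054, 0.0], [-0.0, 0.001, -1.0]]
wrist_force: [-0.2, -0.2, -1.5]
gripper_width: 0.46
gripper_force: 29.6
```

Emit:
{"method": "move_arm", "body": {"targets": "0 0 -0.7 0;0 0 -0.9 0;0 0 -0.9 0;0 0 -0.9 0;0 0 -0.8 0;0 0 -0.6 0;0 0 -0.4 0;0 0 -0.3 0;0 0 -0.14 0;0 0 0 0"}}

```text
time_s: 15.17
tcp_pos: [0.5329, -0.0686, 0.0616]
ee_rot: [[0.054, -0.999, 0.001], [-0.999, -0.054, -0.0], [0.0, -0.001, -1.0]]
wrist_force: [-0.2, 0.5, -0.2]
gripper_width: 0.461
gripper_force: 29.7
```

Emit:
{"method": "move_arm", "body": {"targets": "0 0 0 0;0 0 0 0"}}

```text
time_s: 15.33
tcp_pos: [0.5329, -0.0687, 0.0616]
ee_rot: [[0.054, -0.999, 0.002], [-0.999, -0.054, 0.0], [-0.0, -0.002, -1.0]]
wrist_force: [-0.6, 2.4, 4.1]
gripper_width: 0.457
gripper_force: 29.6
```

Emit:
{"method": "move_arm", "body": {"targets": "0 0 0 0;0 0 0 0;0 0 0 0;0 0 0.5 0;0 0 0.9 0;0 0 1 0;0 0 1 0;0 0 1 0;0 0 1 0;0 0 0.2 0", "gripper": 60}}

```text
time_s: 16.17
tcp_pos: [0.5347, -0.0692, 0.2051]
ee_rot: [[0.054, -0.999, 0.009], [-0.999, -0.054, -0.0], [0.001, -0.009, -1.0]]
wrist_force: [1.0, -0.8, -0.0]
gripper_width: 0.686
gripper_force: 0.0
```

Emit:
{"method": "move_arm", "body": {"targets": "0 1 0 0;0 1 0 0;0 1 0 0;0 1 0 0;0 1 0 0;0 1 0 0;0 1 0 0;0 1 0 0;0 1 0 0;0 1 0 0"}}

```text
time_s: 17.0
tcp_pos: [0.5318, 0.182, 0.1997]
ee_rot: [[0.053, -0.999, -0.001], [-0.999, -0.053, -0.0], [0.0, 0.001, -1.0]]
wrist_force: [0.3, -0.2, -0.5]
gripper_width: 0.693
gripper_force: 0.0
```

Emit:
{"method": "move_arm", "body": {"targets": "0 1 0 0;0 1 0 0;0.1 1 0 0;0.2 1 0 0;0.1 0.5 0 0;0 0 0 0;0 0 0 0;0 0 0 0"}}

```text
time_s: 17.67
tcp_pos: [0.5419, 0.2924, 0.2]
ee_rot: [[0.052, -0.999, -0.001], [-0.999, -0.052, -0.001], [0.001, 0.001, -1.0]]
wrist_force: [0.7, -0.3, 0.6]
gripper_width: 0.69
gripper_force: 0.0
```

```bash
python3 tins.py; python3 -c "
from station import *
s=sense();print(s['tcp_pos'],s['time_s'])"; python3 look.py pics/p6.png scene 200 150 520 340 2.4
```

```text
[385. 241.] 90 [ 0.5402 -0.0795] yaw 36.8 boxframe [ 0.007 -0.092]
[218. 245.] 237 [0.5422 0.2916] yaw 2.3 boxframe [0.029 0.278]
[0.54199226 0.29221393 0.20026417] 17.7167
```

View pics/p6.png

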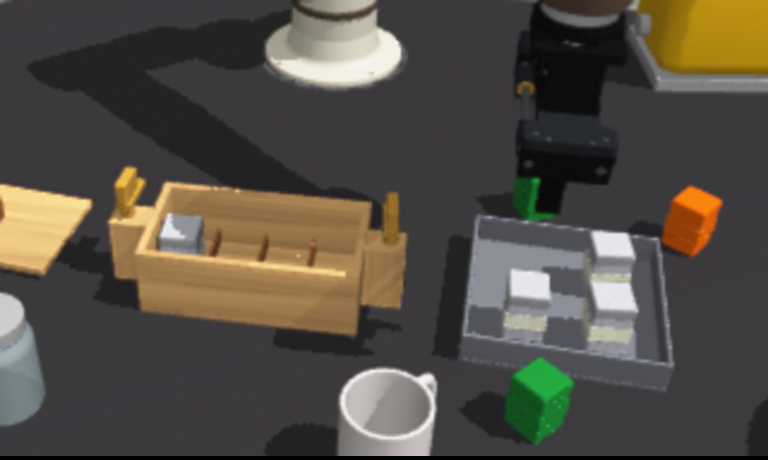

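The picture shows the first tin standing in the right-hand bay at (180,235), both catches aside at (128,190) and (392,220), and the other three tins still in place in the basket. Now tin B.

Emit:
{"method": "move_arm", "body": {"targets": "0 0.1 -0.8 0;0 0 -0.9 0;0 0 -0.9 0;0 0 -0.9 0;0 0 -0.9 0;0 0 -0.8 0;0 0 -0.6 0;0 0 0 0;0 0 0 0"}}

```text
time_s: 18.52
tcp_pos: [0.5422, 0.295, 0.0553]
ee_rot: [[0.052, -0.999, -0.001], [-0.999, -0.052, -0.001], [0.001, 0.001, -1.0]]
wrist_force: [-0.1, -0.1, 1.2]
gripper_width: 0.685
gripper_force: 0.0
```

Emit:
{"method": "move_arm", "body": {"targets": "0 0 0 0;0 0 0 0;0 0 0 0;0 0 0 0;0 0 0 0;0 0 0 0", "gripper": 0}}

```text
time_s: 19.02
tcp_pos: [0.5425, 0.2962, 0.0565]
ee_rot: [[0.053, -0.999, 0.001], [-0.999, -0.053, 0.001], [-0.001, -0.001, -1.0]]
wrist_force: [-1.4, -0.1, 4.6]
gripper_width: 0.458
gripper_force: 30.0
```

Emit:
{"method": "move_arm", "body": {"targets": "0 0 0.5 0;0 0 1 0;0 0 1 0;0 0 1 0;0 0 1 0;0 0 1 0;0 0 0.3 0;0 0 0 0"}}

```text
time_s: 19.68
tcp_pos: [0.5431, 0.2967, 0.2028]
ee_rot: [[0.053, -0.999, 0.004], [-0.999, -0.053, 0.003], [-0.003, -0.004, -1.0]]
wrist_force: [0.6, 0.5, -2.1]
gripper_width: 0.455
gripper_force: 30.0
```

Emit:
{"method": "move_arm", "body": {"targets": "-0.05 -0.8 0 0;-0.05 -1 0 0;-0.05 -1 0 0;-0.05 -1 0 0;-0.05 -1 0 0;-0.05 -1 0 0;-0.05 -1 0 0;-0.05 -1 0 0;-0.05 -1 0 0;-0.05 -1 0 0"}}

```text
time_s: 20.52
tcp_pos: [0.5283, 0.0495, 0.1981]
ee_rot: [[0.053, -0.999, -0.004], [-0.999, -0.053, -0.001], [0.001, 0.004, -1.0]]
wrist_force: [1.2, 0.3, -0.6]
gripper_width: 0.455
gripper_force: 30.0
```

Emit:
{"method": "move_arm", "body": {"targets": "0 -1 0 0;0 -1 0 0;0 -0.6 0 0;0 0 0 0;0 0 0 0;0 0 0 0;0 0 0 0"}}

```text
time_s: 21.1
tcp_pos: [0.5295, -0.0133, 0.1997]
ee_rot: [[0.054, -0.999, -0.001], [-0.999, -0.054, -0.0], [0.0, 0.001, -1.0]]
wrist_force: [0.4, 0.0, -0.8]
gripper_width: 0.457
gripper_force: 30.0
```

Emit:
{"method": "move_arm", "body": {"targets": "0 -0.04 -0.7 0;0 0 -0.9 0;0 0 -0.9 0;0 0 -0.9 0;0 0 -0.8 0;0 0 -0.6 0;0 0 -0.4 0;0 0 -0.3 0;0 0 -0.14 0;0 0 0 0"}}

```text
time_s: 21.93
tcp_pos: [0.5303, -0.0144, 0.0605]
ee_rot: [[0.054, -0.999, 0.001], [-0.999, -0.054, 0.0], [0.0, -0.001, -1.0]]
wrist_force: [-0.7, -0.3, 1.3]
gripper_width: 0.461
gripper_force: 30.0
```

Emit:
{"method": "move_arm", "body": {"targets": "0 0 0 0;0 0 0 0"}}

```text
time_s: 22.1
tcp_pos: [0.5303, -0.0145, 0.0605]
ee_rot: [[0.054, -0.999, 0.002], [-0.999, -0.054, 0.001], [-0.0, -0.002, -1.0]]
wrist_force: [-1.2, 2.0, 5.1]
gripper_width: 0.46
gripper_force: 30.0
```

Emit:
{"method": "move_arm", "body": {"targets": "0 0 0 0;0 0 0 0;0 0 0 0;0 0 0.5 0;0 0 0.9 0;0 0 1 0;0 0 1 0;0 0 1 0;0 0 1 0;0 0 0.2 0", "gripper": 60}}

```text
time_s: 22.93
tcp_pos: [0.5322, -0.015, 0.204]
ee_rot: [[0.054, -0.999, 0.009], [-0.999, -0.054, 0.001], [-0.0, -0.009, -1.0]]
wrist_force: [0.8, -0.0, 0.7]
gripper_width: 0.69
gripper_force: 0.0
```

```bash
python3 tins.py
```

```text
[324. 234.] 2140 [0.5602 0.0532] yaw 15.4 boxframe [0.034 0.039]
[249. 272.] 4476 [0.481  0.2228] yaw 15.8 boxframe [-0.036  0.212]
[180. 247.] 283 [0.541  0.3756] yaw 7.7 boxframe [0.032 0.362]
[180. 284.] 284 [0.458  0.3771] yaw 6.4 boxframe [-0.051  0.368]
```

Emit:
{"method": "move_arm", "body": {"targets": "0.05 1 0 0.1;0.05 1 0 0.1;0.05 1 0 0.1;0.05 1 0 0.1;0.05 1 0 0.1;0.05 1 0 0.1;0.05 1 0 0.1;0.05 1 0 0.1;0.05 1 0 0.1;0 1 0 0.1"}}

```text
time_s: 23.82
tcp_pos: [0.5404, 0.2358, 0.1976]
ee_rot: [[0.14, -0.99, -0.002], [-0.99, -0.14, -0.001], [0.001, 0.003, -1.0]]
wrist_force: [0.6, 0.0, 0.5]
gripper_width: 0.686
gripper_force: 0.0
```

Emit:
{"method": "move_arm", "body": {"targets": "0 1 0 0;0 1 0 0;0 1 0 0;0 1 0 0;0 1 0 0;0 0.6 0 0;0 0 0 0;0 0 0 0;0 0 0 0"}}

```text
time_s: 24.57
tcp_pos: [0.5407, 0.374, 0.1986]
ee_rot: [[0.139, -0.99, -0.001], [-0.99, -0.139, -0.001], [0.001, 0.002, -1.0]]
wrist_force: [0.9, -0.3, 0.7]
gripper_width: 0.688
gripper_force: 0.0
```

Emit:
{"method": "move_arm", "body": {"targets": "0 0.07 -0.8 0;0 0 -0.9 0;0 0 -0.9 0;0 0 -0.9 0;0 0 -0.9 0;0 0 -0.8 0;0 0 -0.55 0;0 0 0 0;0 0 0 0"}}

```text
time_s: 25.32
tcp_pos: [0.5411, 0.3753, 0.0554]
ee_rot: [[0.139, -0.99, -0.001], [-0.99, -0.139, -0.001], [0.001, 0.001, -1.0]]
wrist_force: [0.0, -0.0, -0.1]
gripper_width: 0.686
gripper_force: 0.0
```

Emit:
{"method": "move_arm", "body": {"targets": "0 0 0 0;0 0 0 0;0 0 0 0;0 0 0 0;0 0 0 0;0 0 0 0", "gripper": 0}}

```text
time_s: 25.82
tcp_pos: [0.5413, 0.377, 0.0569]
ee_rot: [[0.14, -0.99, 0.001], [-0.99, -0.14, 0.001], [-0.001, -0.001, -1.0]]
wrist_force: [-0.6, -0.5, 4.1]
gripper_width: 0.459
gripper_force: 29.9
```

Emit:
{"method": "move_arm", "body": {"targets": "0 0 0.5 0;0 0 1 0;0 0 1 0;0 0 1 0;0 0 1 0;0 0 1 0;0 0 0.3 0;0 0 0 0"}}

```text
time_s: 26.48
tcp_pos: [0.5417, 0.3775, 0.2037]
ee_rot: [[0.14, -0.99, 0.004], [-0.99, -0.14, 0.004], [-0.004, -0.004, -1.0]]
wrist_force: [0.5, 0.8, -1.8]
gripper_width: 0.454
gripper_force: 29.9
```

Emit:
{"method": "move_arm", "body": {"targets": "-0.05 -0.8 0 -0.1;-0.06 -1 0 -0.1;-0.06 -1 0 -0.1;-0.06 -1 0 -0.1;-0.06 -1 0 -0.1;-0.06 -1 0 -0.1;-0.06 -1 0 -0.1;-0.06 -1 0 -0.1;-0.06 -1 0 -0.1;-0.05 -1 0 -0.1"}}

```text
time_s: 27.32
tcp_pos: [0.5249, 0.1301, 0.1985]
ee_rot: [[0.052, -0.999, -0.004], [-0.999, -0.052, -0.001], [0.001, 0.004, -1.0]]
wrist_force: [0.8, -0.2, -1.2]
gripper_width: 0.459
gripper_force: 29.9
```

Emit:
{"method": "move_arm", "body": {"targets": "0 -1 0 0;0 -1 0 0;0 -1 0 0;0 -0.66 0 0;0 0 0 0;0 0 0 0;0 0 0 0;0 0 0 0"}}

```text
time_s: 27.98
tcp_pos: [0.5262, 0.0409, 0.2]
ee_rot: [[0.054, -0.999, -0.001], [-0.999, -0.054, -0.0], [0.0, 0.001, -1.0]]
wrist_force: [-0.7, -0.1, -1.4]
gripper_width: 0.457
gripper_force: 29.9
```

Emit:
{"method": "move_arm", "body": {"targets": "0 -0.04 -0.7 0;0 0 -0.9 0;0 0 -0.9 0;0 0 -0.9 0;0 0 -0.8 0;0 0 -0.6 0;0 0 -0.4 0;0 0 -0.3 0;0 0 -0.14 0;0 0 0 0"}}

```text
time_s: 28.82
tcp_pos: [0.527, 0.04, 0.0607]
ee_rot: [[0.055, -0.999, 0.001], [-0.999, -0.055, 0.0], [-0.0, -0.001, -1.0]]
wrist_force: [-0.1, 0.2, 1.3]
gripper_width: 0.457
gripper_force: 30.0
```

Emit:
{"method": "move_arm", "body": {"targets": "0 0 0 0;0 0 0 0"}}

```text
time_s: 28.98
tcp_pos: [0.5271, 0.0398, 0.0607]
ee_rot: [[0.054, -0.999, 0.002], [-0.999, -0.054, 0.001], [-0.001, -0.002, -1.0]]
wrist_force: [-1.8, 2.5, 3.8]
gripper_width: 0.458
gripper_force: 30.0
```

Emit:
{"method": "move_arm", "body": {"targets": "0 0 0 0;0 0 0 0;0 0 0 0;0 0 0.5 0;0 0 0.9 0;0 0 1 0;0 0 1 0;0 0 1 0;0 0 1 0;0 0 0.2 0", "gripper": 60}}

```text
time_s: 29.82
tcp_pos: [0.5289, 0.0395, 0.2044]
ee_rot: [[0.054, -0.999, 0.009], [-0.999, -0.054, 0.002], [-0.001, -0.009, -1.0]]
wrist_force: [1.2, 0.3, 0.4]
gripper_width: 0.689
gripper_force: 0.0
```

```bash
python3 tins.py
```

```text
[282. 242.] 2114 [0.5433 0.1484] yaw 23.2 boxframe [0.022 0.135]
[208. 282.] 3950 [0.46   0.3129] yaw 22.3 boxframe [-0.052  0.304]
[376. 245.] 142 [ 0.5307 -0.0592] yaw -1.8 boxframe [-0.001 -0.072]
[386. 245.] 61 [ 0.5312 -0.0831] yaw 4.0 boxframe [-0.002 -0.096]
[360. 249.] 101 [ 0.5227 -0.0255] yaw -1.8 boxframe [-0.007 -0.038]
```

Run:
```python
from h import *
c=capture("scene");h=cv2.cvtColor(c["image"],cv2.COLOR_BGR2HSV).astype(int)
m=((h[...,2]>205)&(h[...,1]<25)).astype(np.uint8)*255;m[:,:395]=0;m[:,478:]=0;m[:240]=0;m[305:]=0
n,l,st,ce=cv2.connectedComponentsWithStats(m)
for i in range(1,n):
    if st[i,4]>30:print(ce[i],st[i,4],atz(c,ce[i],.066))
```

```text
[455.14084507 251.42253521] 142 [0.45871637 0.37842798 0.066     ]
```

Emit:
{"method": "move_arm", "body": {"targets": "-0.2 0.9 0 0.08;-0.2 1 0 0.08;-0.2 1 0 0.08;-0.2 1 0 0.08;-0.2 1 0 0.08;-0.2 1 0 0.08;-0.2 1 0 0.08;-0.2 1 0 0.08;-0.2 1 0 0.08;-0.2 1 0 0.08"}}

```text
time_s: 30.75
tcp_pos: [0.4753, 0.2872, 0.1976]
ee_rot: [[0.123, -0.992, -0.003], [-0.992, -0.123, -0.002], [0.002, 0.003, -1.0]]
wrist_force: [0.7, 0.3, -0.8]
gripper_width: 0.687
gripper_force: 0.0
```

Emit:
{"method": "move_arm", "body": {"targets": "-0.2 1 0 0;-0.2 1 0 0;-0.2 1 0 0;-0.14 0.6 0 0;0 0 0 0;0 0 0 0;0 0 0 0"}}

```text
time_s: 31.33
tcp_pos: [0.4578, 0.3756, 0.1988]
ee_rot: [[0.122, -0.993, -0.001], [-0.993, -0.122, -0.002], [0.002, 0.002, -1.0]]
wrist_force: [-0.2, -0.7, 0.4]
gripper_width: 0.691
gripper_force: 0.0
```

Emit:
{"method": "move_arm", "body": {"targets": "0 0.05 -0.8 0;0 0 -0.9 0;0 0 -0.9 0;0 0 -0.9 0;0 0 -0.9 0;0 0 -0.8 0;0 0 -0.55 0;0 0 0 0;0 0 0 0"}}

```text
time_s: 32.08
tcp_pos: [0.4582, 0.3766, 0.0557]
ee_rot: [[0.121, -0.993, -0.001], [-0.993, -0.121, -0.002], [0.001, 0.001, -1.0]]
wrist_force: [0.4, -0.5, 0.6]
gripper_width: 0.69
gripper_force: 0.0
```

Emit:
{"method": "move_arm", "body": {"targets": "0 0 0 0;0 0 0 0;0 0 0 0;0 0 0 0;0 0 0 0;0 0 0 0", "gripper": 0}}

```text
time_s: 32.58
tcp_pos: [0.4582, 0.3783, 0.057]
ee_rot: [[0.123, -0.992, 0.001], [-0.992, -0.123, 0.001], [-0.001, -0.001, -1.0]]
wrist_force: [-1.7, -0.7, 5.0]
gripper_width: 0.46
gripper_force: 29.8
```

Emit:
{"method": "move_arm", "body": {"targets": "0 0 0.5 0;0 0 1 0;0 0 1 0;0 0 1 0;0 0 1 0;0 0 1 0;0 0 0.3 0;0 0 0 0"}}

```text
time_s: 33.25
tcp_pos: [0.4586, 0.3788, 0.203]
ee_rot: [[0.123, -0.992, 0.003], [-0.992, -0.123, 0.004], [-0.004, -0.003, -1.0]]
wrist_force: [-0.3, -0.0, -1.9]
gripper_width: 0.457
gripper_force: 29.8
```

Emit:
{"method": "move_arm", "body": {"targets": "0.24 -0.8 0 -0.08;0.24 -1 0 -0.08;0.24 -1 0 -0.08;0.24 -1 0 -0.08;0.24 -1 0 -0.08;0.24 -1 0 -0.08;0.24 -1 0 -0.08;0.24 -1 0 -0.08;0.24 -1 0 -0.08;0.24 -1 0 -0.08"}}

```text
time_s: 34.08
tcp_pos: [0.5168, 0.1313, 0.1984]
ee_rot: [[0.052, -0.999, -0.004], [-0.999, -0.052, -0.002], [0.001, 0.004, -1.0]]
wrist_force: [0.0, 0.3, -0.8]
gripper_width: 0.457
gripper_force: 29.8
```

Emit:
{"method": "move_arm", "body": {"targets": "0.24 -1 0 0;0 -0.6 0 0;0 0 0 0;0 0 0 0;0 0 0 0;0 0 0 0"}}

```text
time_s: 34.58
tcp_pos: [0.5237, 0.0936, 0.2002]
ee_rot: [[0.054, -0.999, -0.001], [-0.999, -0.054, -0.0], [0.0, 0.001, -1.0]]
wrist_force: [-0.3, 0.6, -1.1]
gripper_width: 0.455
gripper_force: 29.8
```

Emit:
{"method": "move_arm", "body": {"targets": "0 -0.04 -0.7 0;0 0 -0.9 0;0 0 -0.9 0;0 0 -0.9 0;0 0 -0.8 0;0 0 -0.6 0;0 0 -0.4 0;0 0 -0.3 0;0 0 -0.14 0;0 0 0 0"}}

```text
time_s: 35.42
tcp_pos: [0.5244, 0.0928, 0.061]
ee_rot: [[0.055, -0.999, 0.001], [-0.999, -0.055, 0.0], [-0.0, -0.001, -1.0]]
wrist_force: [-0.2, 0.2, -0.6]
gripper_width: 0.458
gripper_force: 29.8
```

Emit:
{"method": "move_arm", "body": {"targets": "0 0 0 0;0 0 0 0"}}

```text
time_s: 35.58
tcp_pos: [0.5246, 0.0927, 0.0609]
ee_rot: [[0.054, -0.999, 0.002], [-0.999, -0.054, 0.001], [-0.001, -0.002, -1.0]]
wrist_force: [-1.5, 2.1, 3.1]
gripper_width: 0.458
gripper_force: 29.8
```

Emit:
{"method": "move_arm", "body": {"targets": "0 0 0 0;0 0 0 0;0 0 0 0;0 0 0.5 0;0 0 0.9 0;0 0 1 0;0 0 1 0;0 0 1 0;0 0 1 0;0 0 0.2 0", "gripper": 60}}

```text
time_s: 36.42
tcp_pos: [0.5263, 0.0924, 0.2046]
ee_rot: [[0.054, -0.999, 0.008], [-0.999, -0.054, 0.002], [-0.002, -0.009, -1.0]]
wrist_force: [1.3, 0.2, 0.7]
gripper_width: 0.689
gripper_force: 0.0
```

Emit:
{"method": "move_arm", "body": {"targets": "-0.05 -0.9 0 -0.1;-0.05 -1 0 -0.1;-0.05 -1 0 -0.1;-0.05 -1 0 -0.1;-0.05 -1 0 -0.1;-0.05 -1 0 -0.1;-0.05 -1 0 -0.1;-0.05 -1 0 -0.1;-0.05 -1 0 -0.1;-0.05 -1 0 -0.1", "gripper": 50}}

```text
time_s: 37.25
tcp_pos: [0.5109, -0.1568, 0.1993]
ee_rot: [[-0.035, -0.999, -0.001], [-0.999, 0.035, 0.0], [-0.0, 0.001, -1.0]]
wrist_force: [0.0, 0.6, 0.3]
gripper_width: 0.572
gripper_force: 0.0
```

Emit:
{"method": "move_arm", "body": {"targets": "-0.05 -1 0 -0.1;-0.05 -1 0 -0.1;-0.05 -1 0 -0.1;-0.05 -1 0 0;-0.05 -1 0 0;-0.05 -1 0 0;-0.05 -1 0 0;0 0 0 0;0 0 0 0;0 0 0 0"}}

```text
time_s: 38.08
tcp_pos: [0.5023, -0.3302, 0.1992]
ee_rot: [[-0.061, -0.998, -0.001], [-0.998, 0.061, 0.001], [-0.001, 0.001, -1.0]]
wrist_force: [1.5, 0.1, -0.2]
gripper_width: 0.571
gripper_force: 0.0
```

```bash
python3 look.py pics/p7.png scene 130 150 450 330 2 top 265 190 550 310 2
```

```text
(no output)
```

View pics/p7.png

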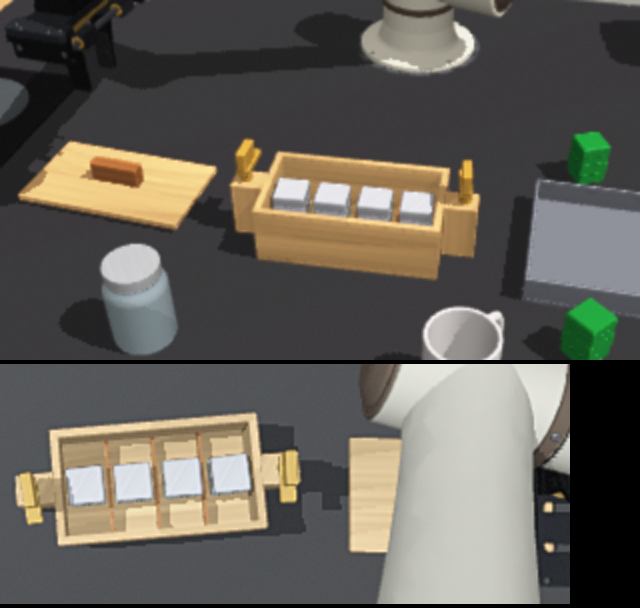

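All four tins stand in their bays ((285,190) to (417,207) in the scene crop; four white squares in the top view). Both catches are clear, and the lid is unmoved at (118,180). Now I grasp the lid bar.

Emit:
{"method": "move_arm", "body": {"targets": "0 0 -0.8 0;0 0 -1 0;0 0 -1 0;0 0 -1 0;0 0 -1 0;0 0 -0.8 0;0 0 -0.5 0;0 0 -0.27 0;0 0 0 0;0 0 0 0"}}

```text
time_s: 39.02
tcp_pos: [0.5033, -0.3302, 0.0412]
ee_rot: [[-0.059, -0.998, 0.001], [-0.998, 0.059, -0.0], [0.0, -0.001, -1.0]]
wrist_force: [0.5, 1.0, 0.2]
gripper_width: 0.575
gripper_force: 0.0
```

Emit:
{"method": "move_arm", "body": {"targets": "0 0 0 0;0 0 0 0;0 0 0 0;0 0 0 0;0 0 0 0;0 0 0 0;0 0 0 0", "gripper": 0}}

```text
time_s: 39.6
tcp_pos: [0.5029, -0.3307, 0.0411]
ee_rot: [[-0.06, -0.998, 0.0], [-0.998, 0.06, -0.0], [0.0, -0.0, -1.0]]
wrist_force: [0.3, 0.8, 1.7]
gripper_width: 0.226
gripper_force: 30.0
```

Emit:
{"method": "move_arm", "body": {"targets": "0 0 0.3 0;0 0 0.7 0;0 0 1 0;0 0 1 0;0 0 1 0;0 0 1 0;0 0 1 0;0 0 0.37 0;0 0 0 0;0 0 0 0"}}

```text
time_s: 40.43
tcp_pos: [0.502, -0.33, 0.1989]
ee_rot: [[-0.061, -0.998, -0.001], [-0.998, 0.061, 0.002], [-0.002, 0.001, -1.0]]
wrist_force: [-0.4, -0.4, -3.5]
gripper_width: 0.228
gripper_force: 30.0
```

Emit:
{"method": "move_arm", "body": {"targets": "0.05 0.4 0.2 0.08;0.06 0.7 0.2 0.08;0.06 0.8 0.2 0.08;0.06 0.8 0 0.08;0.06 0.8 0 0.08;0.06 0.8 0 0.08;0.06 0.8 0 0.08;0.06 0.8 0 0.08;0.06 0.8 0 0.08;0.06 0.8 0 0.08"}}

```text
time_s: 41.27
tcp_pos: [0.5163, -0.1414, 0.213]
ee_rot: [[0.01, -1.0, -0.004], [-1.0, -0.01, 0.001], [-0.001, 0.004, -1.0]]
wrist_force: [1.1, -0.2, -2.8]
gripper_width: 0.228
gripper_force: 30.0
```

Emit:
{"method": "move_arm", "body": {"targets": "0.06 0.8 0 0.08;0.06 0.8 0 0.08;0.06 0.8 0 0.08;0.06 0.8 0 0.08;0.06 0.8 0 0.08;0.06 0.8 0 0.08;0.06 0.7 0 0;0.03 0.7 0 0;0 0 0 0;0 0 0 0"}}

```text
time_s: 42.1
tcp_pos: [0.5277, 0.0128, 0.2134]
ee_rot: [[0.053, -0.999, -0.004], [-0.999, -0.053, -0.001], [0.001, 0.004, -1.0]]
wrist_force: [0.7, -0.2, -4.8]
gripper_width: 0.229
gripper_force: 30.0
```

Emit:
{"method": "move_arm", "body": {"targets": "0 0 0 0;0 0 0 0"}}

```text
time_s: 42.27
tcp_pos: [0.5282, 0.0114, 0.2143]
ee_rot: [[0.051, -0.999, -0.002], [-0.999, -0.051, -0.0], [0.0, 0.002, -1.0]]
wrist_force: [-0.1, -0.7, -3.9]
gripper_width: 0.226
gripper_force: 30.0
```

Run:
```python
from h import *
s=sense();t=np.array(s["tcp_pos"]);a=np.arctan2(s["ee_rot"][1][1],s["ee_rot"][0][1])%np.pi
print(t,np.degrees(a))
c=capture("scene");k=3;x0,y0,x1,y1=215,140,395,300
def tf(p,b,y): q,r=np.cos(y),np.sin(y);p=np.array(p,float);return p@np.array([[q,r,0],[-r,q,0],[0,0,1]])+b
R=lambda x,y,z:[[-x,-y,z],[x,-y,z],[x,y,z],[-x,y,z]]
im=cv2.resize(c["image"][y0:y1,x0:x1],None,fx=k,fy=k,interpolation=2)
for q in(tf(R(.066,.117,.016),t-[0,0,.04],a),tf(R(.066,.117,.006),t-[0,0,.04],a),tf(R(.063,.114,.078),[.528,.0125,0],.0523)):
    cv2.polylines(im,[np.round((proj(c,q)-[x0,y0]+.5)*k).astype(int)],True,(255,0,255),1)
cv2.imwrite("pics/p8.png",im)
```

```text
[0.52818081 0.01142445 0.2142925 ] 2.911294319546333
```

View pics/p8.png

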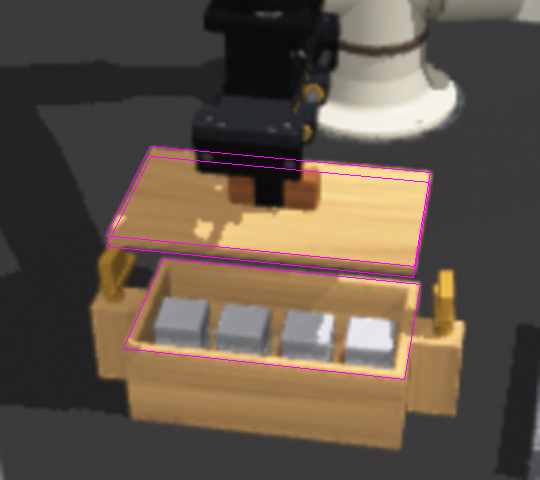

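The lid in hand matches its predicted outline (corners (150,147), (430,173), (413,275), (107,235)) and sits right above the rim, with the tins below. Lowering.

Emit:
{"method": "move_arm", "body": {"targets": "0 0.02 -0.6 0;0 0.02 -0.7 0;0 0 -0.7 0;0 0 -0.6 0;0 0 -0.4 0;0 0 -0.3 0;0 0 -0.2 0;0 0 -0.2 0;0 0 0 0;0 0 0 0"}}

```text
time_s: 43.15
tcp_pos: [0.529, 0.0129, 0.1228]
ee_rot: [[0.051, -0.999, 0.001], [-0.999, -0.051, -0.0], [0.0, -0.001, -1.0]]
wrist_force: [0.7, 0.1, -3.3]
gripper_width: 0.231
gripper_force: 30.0
```

Emit:
{"method": "move_arm", "body": {"targets": "0 0 -0.15 0;0 0 -0.1 0;0 0 -0.1 0;0 0 0 0;0 0 0 0"}}

```text
time_s: 43.57
tcp_pos: [0.5286, 0.0129, 0.1136]
ee_rot: [[0.051, -0.999, -0.0], [-0.999, -0.051, -0.0], [0.0, 0.0, -1.0]]
wrist_force: [-0.4, 0.7, -3.3]
gripper_width: 0.227
gripper_force: 30.0
```

Emit:
{"method": "move_arm", "body": {"targets": "0 0 -0.06 0;0 0 -0.04 0;0 0 0 0;0 0 0 0"}}

```text
time_s: 43.9
tcp_pos: [0.529, 0.013, 0.1131]
ee_rot: [[0.052, -0.999, 0.001], [-0.999, -0.052, -0.0], [0.0, -0.001, -1.0]]
wrist_force: [-4.1, 1.0, 6.1]
gripper_width: 0.226
gripper_force: 30.0
```

Emit:
{"method": "move_arm", "body": {"targets": "0 0 0 0;0 0 0 0;0 0 0 0;0 0 0 0;0 0 0.3 0;0 0 0.7 0;0 0 1 0;0 0 1 0;0 0 0 0", "gripper": 45}}

```text
time_s: 44.65
tcp_pos: [0.5321, 0.0134, 0.192]
ee_rot: [[0.053, -0.999, 0.011], [-0.999, -0.053, 0.001], [-0.001, -0.011, -1.0]]
wrist_force: [0.1, 0.8, 0.7]
gripper_width: 0.513
gripper_force: 0.0
```

Emit:
{"method": "move_arm", "body": {"targets": "0.03 -0.5 0 1;0.03 -0.6 0 1;0.03 -0.6 0 1;0.03 -0.6 0 1;0.03 -0.6 0 1;0.03 -0.6 0 1;0.03 -0.6 0 1;0.03 -0.6 0 1;0.03 -0.6 0 1;0 -0.26 0 1"}}

```text
time_s: 45.48
tcp_pos: [0.5356, -0.1275, 0.1864]
ee_rot: [[0.8, -0.6, 0.0], [-0.6, -0.8, -0.0], [0.0, 0.0, -1.0]]
wrist_force: [0.5, 0.0, -0.1]
gripper_width: 0.515
gripper_force: 0.0
```

Emit:
{"method": "move_arm", "body": {"targets": "0 0 0 1;0 0 0 1;0 0 0 1;0 0 0 1;0 0 0 1;0 0 0 1;0 0 0 1;0 0 0 0.2;0 0 0 0;0 0 0 0"}}

```text
time_s: 46.32
tcp_pos: [0.5355, -0.1261, 0.1863]
ee_rot: [[1.0, -0.02, 0.0], [-0.02, -1.0, -0.0], [0.0, 0.0, -1.0]]
wrist_force: [0.4, 0.3, 0.3]
gripper_width: 0.516
gripper_force: 0.0
```

```bash
python3 look.py pics/p9.png scene 200 150 420 310 2.2 top 240 190 430 300 2.2
```

```text
(no output)
```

View pics/p9.png

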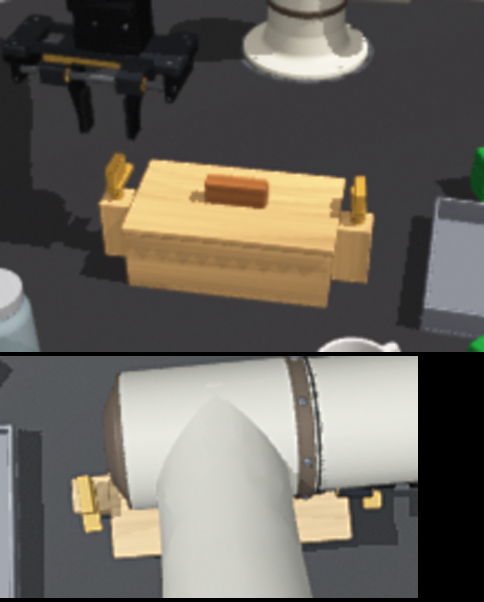

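The lid lies level and flush on the rim (corners (150,162), (345,178), (335,250), (127,235)). Now I turn the right catch home.

Emit:
{"method": "move_arm", "body": {"targets": "0 0 -0.9 0;0 0 -0.9 0;0 0 -0.65 0;0 0 0 0;0 0 0 0"}}

```text
time_s: 46.83
tcp_pos: [0.5353, -0.1262, 0.1246]
ee_rot: [[1.0, -0.019, -0.002], [-0.019, -1.0, -0.0], [-0.002, 0.0, -1.0]]
wrist_force: [0.4, -0.1, 0.6]
gripper_width: 0.515
gripper_force: 0.0
```

Emit:
{"method": "move_arm", "body": {"targets": "0 0 0 0;0 0 0 0;0 0 0 0;0 0 0 0;0 0 0 0;0 0 0 0;0 0 0 0;0 0 0 0;0 0 0 -0.5;0 0 0 -0.7", "gripper": 0}}

```text
time_s: 47.67
tcp_pos: [0.5356, -0.1263, 0.1254]
ee_rot: [[0.992, -0.125, 0.0], [-0.125, -0.992, -0.0], [0.0, 0.0, -1.0]]
wrist_force: [0.3, -0.5, 1.7]
gripper_width: 0.134
gripper_force: 30.0
```

Emit:
{"method": "move_arm", "body": {"targets": "0 0 0 -1;0 0 0 -1;0 0 0 -1;0 0 0 -1;0 0 0 -1;0 0 0 -1;0 0 0 -1;0 0 0 -1;0 0 0 -1;0 0 0 -1"}}

```text
time_s: 48.5
tcp_pos: [0.536, -0.1258, 0.1254]
ee_rot: [[0.54, -0.841, 0.001], [-0.841, -0.54, 0.0], [0.0, -0.001, -1.0]]
wrist_force: [0.2, 0.7, 1.6]
gripper_width: 0.133
gripper_force: 30.0
```

Emit:
{"method": "move_arm", "body": {"targets": "0 0 0 -1;0 0 0 -1;0 0 0 -1;0 0 0 -1;0 0 0 -1;0 0 0 -1;0 0 0 0;0 0 0 0"}}

```text
time_s: 49.17
tcp_pos: [0.5363, -0.1257, 0.1254]
ee_rot: [[0.054, -0.999, 0.002], [-0.999, -0.054, 0.0], [-0.0, -0.002, -1.0]]
wrist_force: [1.4, 1.5, 2.2]
gripper_width: 0.132
gripper_force: 30.0
```

Emit:
{"method": "move_arm", "body": {"targets": "0 0 0 0;0 0 0 0;0 0 0 0;0 0 0 0;0 0 0.5 0;0 0 1 0;0 0 1 0;0 0 0 0", "gripper": 45}}

```text
time_s: 49.83
tcp_pos: [0.5383, -0.1265, 0.1925]
ee_rot: [[0.053, -0.999, 0.009], [-0.999, -0.053, -0.001], [0.002, -0.009, -1.0]]
wrist_force: [0.0, 0.7, 0.0]
gripper_width: 0.512
gripper_force: 0.0
```

Emit:
{"method": "move_arm", "body": {"targets": "-0.05 0.6 0 -1;-0.05 0.7 0 -1;-0.05 0.7 0 -1;-0.05 0.7 0 -1;-0.05 0.7 0 -1;-0.05 0.7 0 -1;-0.05 0.7 0 -1;-0.05 0.7 0 -1;-0.05 0.7 0 -1;-0.05 0.7 0 -1"}}

```text
time_s: 50.67
tcp_pos: [0.5225, 0.0471, 0.1871]
ee_rot: [[-0.735, -0.678, -0.001], [-0.678, 0.735, -0.0], [0.001, 0.0, -1.0]]
wrist_force: [0.2, -0.1, -0.0]
gripper_width: 0.513
gripper_force: 0.0
```

Emit:
{"method": "move_arm", "body": {"targets": "-0.05 0.7 0 -1;0 0.7 0 -1;0 0.7 0 -1;0 0.7 0 -1;0 0.7 0 -1;0 0.7 0 -1;0 0 0 -1;0 0 0 -0.1;0 0 0 0;0 0 0 0"}}

```text
time_s: 51.5
tcp_pos: [0.5215, 0.151, 0.1872]
ee_rot: [[-0.991, -0.131, -0.001], [-0.131, 0.991, -0.0], [0.001, -0.0, -1.0]]
wrist_force: [0.2, 0.4, -0.1]
gripper_width: 0.518
gripper_force: 0.0
```

Emit:
{"method": "move_arm", "body": {"targets": "0 0 0 0;0 0 0 0"}}

```text
time_s: 51.67
tcp_pos: [0.5217, 0.151, 0.1875]
ee_rot: [[-0.992, -0.13, -0.0], [-0.13, 0.992, -0.0], [0.0, -0.0, -1.0]]
wrist_force: [-0.5, 0.6, 0.2]
gripper_width: 0.521
gripper_force: 0.0
```

Aligned with the left fin. Descend, pinch and turn +85.5°.

Emit:
{"method": "move_arm", "body": {"targets": "0 0 -0.9 0;0 0 -0.9 0;0 0 -0.7 0;0 0 0 0;0 0 0 0"}}

```text
time_s: 52.08
tcp_pos: [0.5215, 0.1509, 0.1246]
ee_rot: [[-0.992, -0.13, -0.001], [-0.13, 0.992, -0.001], [0.002, -0.001, -1.0]]
wrist_force: [0.6, 0.6, 0.6]
gripper_width: 0.517
gripper_force: 0.0
```

Emit:
{"method": "move_arm", "body": {"targets": "0 0 0 0;0 0 0 0;0 0 0 0;0 0 0 0;0 0 0 0;0 0 0 0;0 0 0 0;0 0 0 0;0 0 0 0.5;0 0 0 0.6", "gripper": 0}}

```text
time_s: 52.92
tcp_pos: [0.5219, 0.1514, 0.1254]
ee_rot: [[-0.974, -0.226, 0.0], [-0.226, 0.974, 0.0], [-0.0, -0.0, -1.0]]
wrist_force: [-0.2, -0.1, 2.2]
gripper_width: 0.136
gripper_force: 30.0
```

Emit:
{"method": "move_arm", "body": {"targets": "0 0 0 1;0 0 0 1;0 0 0 1;0 0 0 1;0 0 0 1;0 0 0 1;0 0 0 1;0 0 0 1;0 0 0 1;0 0 0 1"}}

```text
time_s: 53.75
tcp_pos: [0.5215, 0.1519, 0.1254]
ee_rot: [[-0.451, -0.892, -0.0], [-0.892, 0.451, 0.001], [-0.001, 0.001, -1.0]]
wrist_force: [-2.9, 1.5, 3.6]
gripper_width: 0.136
gripper_force: 30.0
```

Emit:
{"method": "move_arm", "body": {"targets": "0 0 0 1;0 0 0 1;0 0 0 1;0 0 0 1;0 0 0 1;0 0 0 1;0 0 0 0;0 0 0 0"}}

```text
time_s: 54.42
tcp_pos: [0.5211, 0.152, 0.1254]
ee_rot: [[0.049, -0.999, -0.001], [-0.999, -0.049, 0.001], [-0.001, 0.001, -1.0]]
wrist_force: [-5.4, 3.5, 5.4]
gripper_width: 0.134
gripper_force: 30.0
```

Emit:
{"method": "move_arm", "body": {"targets": "0 0 0 0;0 0 0 0;0 0 0 0;0 0 0 0;0 0 0.5 0;0 0 1 0;0 0 1 0;0 0 1 0;0 1 0 0;0 1 0 0", "gripper": 45}}

```text
time_s: 55.25
tcp_pos: [0.5227, 0.2015, 0.2147]
ee_rot: [[0.048, -0.999, 0.004], [-0.999, -0.048, 0.003], [-0.002, -0.004, -1.0]]
wrist_force: [1.5, -0.9, -0.2]
gripper_width: 0.515
gripper_force: 0.0
```

Emit:
{"method": "move_arm", "body": {"targets": "0 1 0 0;0 1 0 0;0 1 0 0;0 1 0 0;0 1 0 0;0 1 0 0;0 1 0 0;0 0 0 0;0 0 0 0;0 0 0 0"}}

```text
time_s: 56.08
tcp_pos: [0.5216, 0.376, 0.2119]
ee_rot: [[0.051, -0.999, -0.001], [-0.999, -0.051, -0.001], [0.001, 0.001, -1.0]]
wrist_force: [-0.5, 0.4, 0.4]
gripper_width: 0.52
gripper_force: 0.0
```

```bash
python3 look.py pics/p10.png scene 200 150 420 310 2 top 240 190 430 300 2.4
```

```text
(no output)
```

View pics/p10.png

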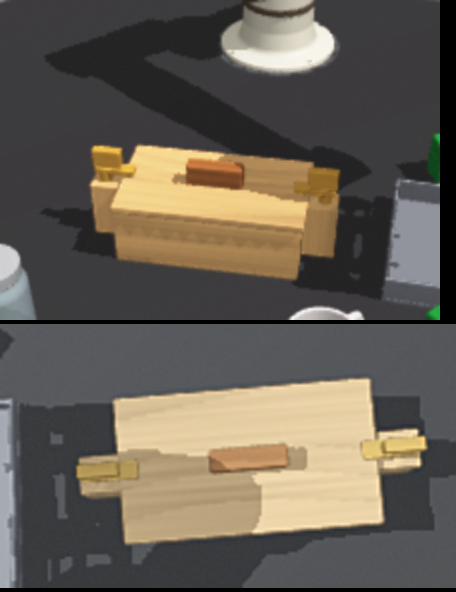

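The lid is centred and both catches lie square across its ends ((108,470) and (393,447) in the top view). The gripper is empty and clear, so I hand in.

```bash
python3 -c "
from station import *
print(finish_job())"
```

```text
the job is handed in; nothing more can be done
None
```

I handed the job in with all four tins in their bays, the lid seated and both turnbuttons square across it; the hand-in returned no verdict.

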